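# Fish the lost key out of the covered guide slot with the hooked pick

### The arm

A 6-joint arm with a two-finger parallel gripper is mounted at the origin on a cart in front of the work surface, level with it; the furniture and walls round the work are solid. World frame = base frame: x ahead of the robot, y to its left, z up, the work surface at z = 0. Lengths are in m, angles in rad, forces in N, time in s.
With the tool pointing down it reaches from about 0.325 to 0.9 m from the base axis. Payload 6.1 kg.
Tool frame: the origin (TCP) lies on the centre line of the jaws, within the pads' length; the fingertips stand 8 mm ahead of it and the grasp point (between the pads) lies 11 mm behind it; z points along the fingers, y is the direction in which the jaws open and shut (so a half turn about z gives the same grasp; the last joint's range is limited). The gripper opens to 87 mm and grips with 3 to 60 N. Pads are 19 mm wide; open, the fingers measure 117 mm over their backs; the gripper's body (75 mm by 190 mm) begins 51 mm behind the grasp point.
Start: joints at [1.049, 0.22, 1.526, -0, 1.395, -0.126], TCP at [0.241, 0.577, 0.231] pointing down, gripper open.
Joint ranges: [-2.98, 2.98], [-0.91, 2.08], [0.09, 2.57], [-1.24, 4.39], [0.2, 2.65], [-2.68, 2.68]. Speed limits (rad/s): [2.57, 2.57, 3.01, 3.14, 3.14, 3.14].

### API

Orientations are given as a 3x3 rotation matrix whose columns are the frame's x, y, z axes.
In Python, from workcell import r gives the robot as it stands.
- The arm moves only by the tool apply_moves, never from a script. Its argument "increments" is a list of rows, each a list of 6 numbers: the shift along the tool's x, y, z in m, then the turn, a rotation vector about the tool's x, y, z in rad. A call has 1 to 10 rows; each row shifts and turns the pose as measured when the row begins, along the tool's axes as they then stand; what a row does not reach is not made up. A row lasts 1/10 s, in which the tool goes at most 50 mm and 8.59 degrees, less where a joint would pass 70% of its speed; a pose out of reach is approached as far as the arm can. A call is refused whole if a number of a shift passes 0.05 or a number of a turn 0.15, either way. A call with a gripper value outside its range is refused whole. "gripper" is the closure, from -1 (fully open) to 1 (shut), set as the call begins (left out, the last holds). The fingers move at their own pace and stop on an object; "force" is the grip in N (left out, the last holds). Time passes only in rows, so rows that do not move let the fingers close. It gives the time, the measured TCP pose, the force and the opening at its end, in the units of the state.
- r.get_obs(): the state, without advancing time (a new reading comes with each control period).
- r.read_camera(name): name is "scene" or "top" or "wrist"; returns a dict with "img" (420x560x3 uint8, red, green, blue), "depth" (420x560 float32, m along the optical axis (not along the pixel's ray), 0 where there is no reading), "camera_matrix" (3x3 intrinsics, pixels), "extrinsics" (4x4, takes a point from camera to world coordinates); the wrist camera has in their place "tool_from_camera" (4x4, takes a point from camera to tool coordinates, whose origin is the TCP and whose axes are the flange's). Camera axes: x right, y down, z forward; pixel columns grow to the right and rows downward; lengths in m; the calibration is good to about 2 mm. The wrist camera is an equidistant fisheye: a pixel r from the principal point sees the ray r / f radians off the axis. A picture is of the moment at which its call begins: read the wrist's pose just before it.
- r.sign_off(): hands the job in, once; it reports no verdict.
The state is a dict: "time": time; "joint_positions": joint angles; "qd": joint speeds; "joint_efforts": joint torques, N m; "tool_pos": TCP position; "eef_rot": TCP orientation; "ft_force": force on the tool from outside, world axes, zero at the start; "moment": the same for the moment, N m; "gripper_width": finger opening in m.
Only numpy, scipy, OpenCV 4.12 (cv2) and the standard library are available. Lean on these libraries where they do the work, as an engineer would, in place of code of your own. Each camera call takes 0.05 s, during which the arm holds its last target.

### The job

The steel key with the yellow saddle has slipped deep into the covered guide slot, where fingers cannot follow. Take the hooked pick from its stand, reach in under the clear cover, find the pocket in the saddle with the hook, and drag the key out with the pick alone until all of it lies flat on the mat clear of the guide, without forcing the pick against the guide. Then hang the pick back in its stand as it was, and let go; leave the black torch heads alone.

Things in the scene. Friction and masses are not known exactly. Their poses are not given: they have to be found in the camera images.
- guide: fixed grey block 180 long, 86 wide (99 over its ears), 60 high mm. Origin on the mat, middle of the slot's mouth; +x into the slot, +z up. Slot 32 wide (y +-16), straight, floor is the mat, closed at x 168; its roof, a clear cover, spans heights 52 to 60. A spring pad in the +y wall at x 115 presses the key sideways: dragging takes about 3 to 8 N until its tail has passed the pad
- key: steel plate 90 (x) x 26 x 8 mm, origin under its middle, flat on the mat in the slot, x along the guide's, against the -y wall. On it a yellow saddle, 66 x 24 mm, top at z 22, firmly clamped, place not reported: from its front (-x) edge, 0 to 24 mm behind the plate's front edge, a wall 6 thick, then a pocket 18 long across its width (floor z 8), then solid. 0.11 to 0.17 kg in all
- pick: hooked pick, 0.12 kg. Origin under its collar (36 x 36 x 6 mm), +z up its orange handle: 24 (x) x 20 (y), z 6 to 76; grip across y at z 45. Below, a 7 mm rod to z -20, then straight 105 mm along (0.819, 0, -0.574) to (86, 0, -80); there a toe turns off along (-0.574, 0, -0.819), its end 17 mm from the rod's axis. Leaned back 35 degrees (handle top away from the hook), rod level, toe down
- hook_tip (a point): the end of the pick's toe, at (76.3, 0, -94.2) mm in the pick's frame; axes as the pick's
- stand: fixed stand: base, post at -x, fork of two level prongs along x, open to +x. Origin on the mat, +z up. Prongs' top 125 mm up, x -28 to 28, 14 mm apart, 50 over all; a bridge closes the fork behind x -26. The pick's collar rests on the prongs, rod down between them, hook to +x; 110 mm straight up frees it
- seat (a point): the middle of the fork at the prongs' top, where the pick's origin rests; axes as the stand's
- torch_head_a: loose black open tube, 41 mm across, 50 high, standing beside the guide: leave alone. Origin under its middle
- torch_head_b: like torch_head_a
- torch_head_c: like torch_head_a, 42 mm across, 52 high

How it is judged:
By the outcome, as a careful person would: the job done as asked, in the order asked, and still so for the second after the job is handed in, with the robot touching nothing.
It also fails if it takes over 67 s, if anything falls off the work surface, if the arm or the gripper's body presses on something with over 40 N, if the wrist force passes 120 N, or if a joint passes its speed limit or range.

## Working session

There is one attempt and no reset: what is moved stays moved. The work goes in short steps, Python scripts to look and compute and a tool call to move; the robot and the scene stay as the last step left them, time stands still between calls to the robot, and variables do not carry over. Pictures are saved under pics/ and viewed, and the job is handed in when it is done.

Besides the shell and the picture viewer there is one more tool, called by a JSON object that holds its "fn" and its "kwargs", one argument or row to a line. apply_moves: Moves the arm, as the interface text tells. Its arguments: {"type":"object","properties":{"increments":{"type":"array"},"gripper":{"type":"number"},"force":{"type":"number"}},"required":["increments"]}

```bash
mkdir -p pics; ls; python3 - <<'E'
from workcell import r
import cv2,numpy as np
o=r.get_obs(); print({k:np.round(v,3).tolist() for k,v in o.items()})
for n in ["scene","top","wrist"]:
    d=r.read_camera(n); cv2.imwrite(f"pics/{n}0.png",d["img"][:,:,::-1])
    np.savez(f"{n}0.npz",**{k:v for k,v in d.items()})
    print(n,np.round(d["camera_matrix"],1).tolist(),np.round(d.get("extrinsics",d.get("tool_from_camera")),3).tolist(), d["depth"].min(),d["depth"].max())
E
```

```text
pics
{'time': 0.0, 'joint_positions': [1.049, 0.221, 1.528, -0.0, 1.395, -0.126], 'qd': [-0.003, -0.0, -0.001, 0.002, 0.002, -0.0], 'joint_efforts': [-0.0, -49.46, -38.738, 0.07, 0.057, -0.0], 'tool_pos': [0.241, 0.576, 0.229], 'eef_rot': [[-0.923, 0.385, -0.001], [0.385, 0.923, -0.002], [0.0, -0.002, -1.0]], 'ft_force': [-0.803, 1.024, 0.625], 'moment': [0.018, 0.052, 0.002], 'gripper_width': 0.087}
scene [[479.1, 0.0, 287.8], [0.0, 479.1, 208.4], [0.0, 0.0, 1.0]] [[-0.581, -0.453, 0.676, -0.048], [-0.814, 0.321, -0.485, 0.435], [0.003, -0.832, -0.555, 0.609], [0.0, 0.0, 0.0, 1.0]] 0.0 2.3464136
top [[385.9, 0.0, 284.0], [0.0, 385.9, 214.6], [0.0, 0.0, 1.0]] [[-0.004, -0.986, 0.169, 0.411], [-1.0, 0.007, 0.022, -0.022], [-0.023, -0.169, -0.985, 0.934], [0.0, 0.0, 0.0, 1.0]] 0.0 1.7069318
wrist [[325.2, 0.0, 277.0], [0.0, 325.2, 212.2], [0.0, 0.0, 1.0]] [[-0.0, -0.966, -0.257, 0.069], [1.0, -0.0, -0.0, 0.0], [0.0, -0.257, 0.966, -0.153], [0.0, 0.0, 0.0, 1.0]] 0.0 1.3045171
```

View pics/scene0.png

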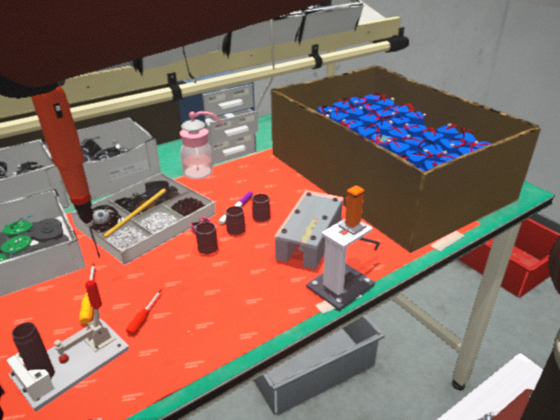

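View pics/top0.png

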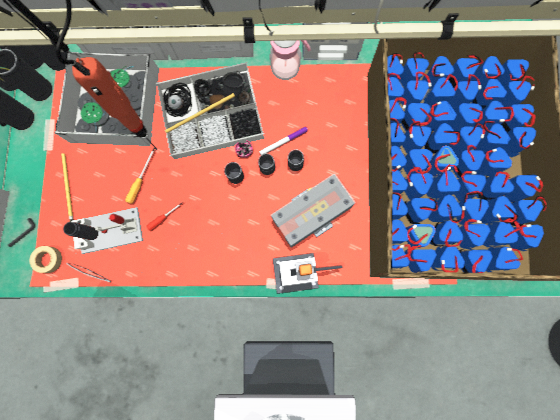

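View pics/wrist0.png

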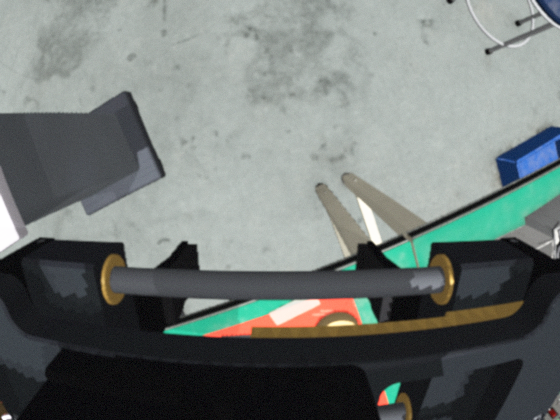

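```bash
python3 - <<'E'
import cv2,numpy as np
a=cv2.imread("pics/top0.png")[160:300,215:375]; cv2.imwrite("pics/topz.png",cv2.resize(a,None,fx=5,fy=4.28*5/4.28*0.85,interpolation=cv2.INTER_CUBIC))
a=cv2.imread("pics/scene0.png")[170:310,180:400]; cv2.imwrite("pics/scz.png",cv2.resize(a,None,fx=3.6,fy=3.6,interpolation=cv2.INTER_CUBIC))
E
```

```text
(no output)
```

View pics/topz.png

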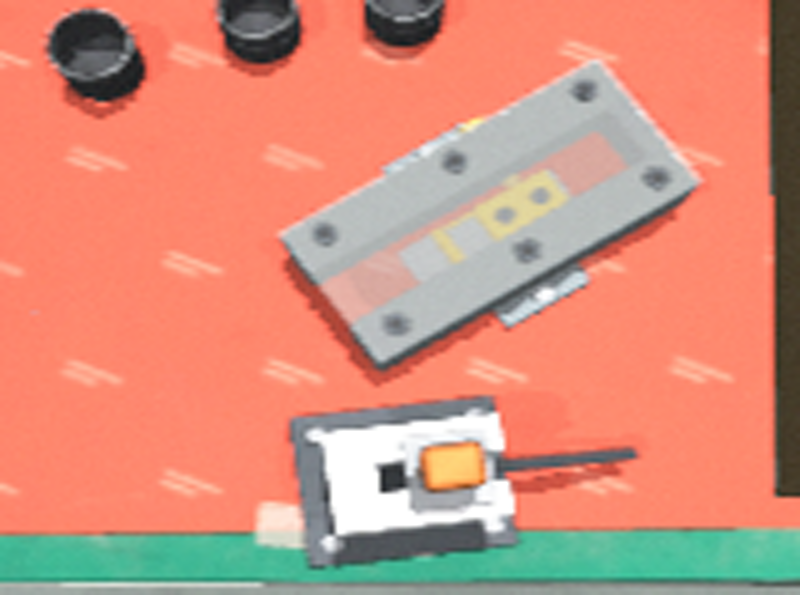

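View pics/scz.png

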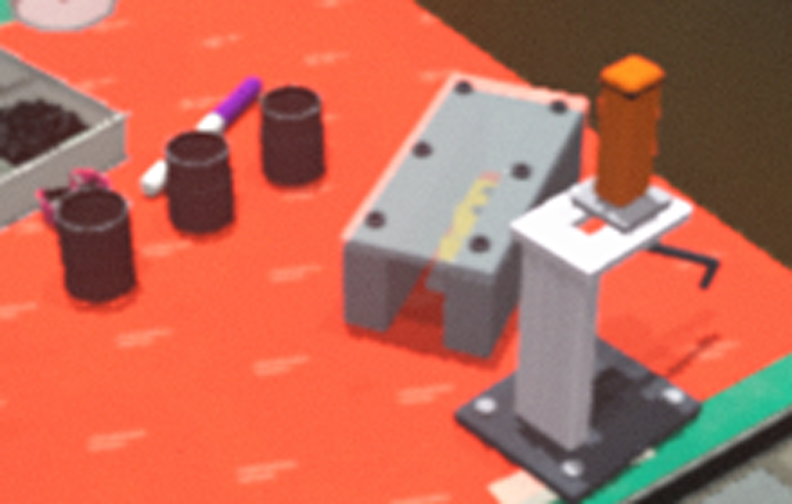

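```bash
cat > h.py <<'E'
import numpy as np,cv2
def load(n): return dict(np.load(n+".npz"))
def cloud(d):
    K=d["camera_matrix"];T=d["extrinsics"];z=d["depth"]
    v,u=np.mgrid[:z.shape[0],:z.shape[1]]
    p=np.stack([(u-K[0,2])/K[0,0]*z,(v-K[1,2])/K[1,1]*z,z],-1)@T[:3,:3].T+T[:3,3]
    p[z==0]=np.nan
    return p
def ray(d,px,h):
    K=d["camera_matrix"];T=d["extrinsics"];px=np.atleast_2d(px).astype(float)
    c=np.c_[(px-K[:2,2])/[K[0,0],K[1,1]],np.ones(len(px))]@T[:3,:3].T
    return T[:3,3]+c*((h-T[2,3])/c[:,2])[:,None]
E
python3 - <<'E'
from h import *
np.set_printoptions(precision=4,suppress=True)
for n in ["top0","scene0"]:
    d=load(n);p=cloud(d)
    z=p[...,2]; roi=(p[...,0]>0.25)&(p[...,0]<0.65)&(p[...,1]>-0.3)&(p[...,1]<0.2)
    hsv=cv2.cvtColor(d["img"],cv2.COLOR_RGB2HSV)
    def rep(name,m,h):
        m=m.astype(np.uint8); nn,l,s,c=cv2.connectedComponentsWithStats(m)
        for i in range(1,nn):
            if s[i,4]<25: continue
            cs,_=cv2.findContours((l==i).astype(np.uint8),cv2.RETR_EXTERNAL,cv2.CHAIN_APPROX_NONE)
            w=ray(d,cs[0][:,0,:],h)[:,:2]
            rc=cv2.minAreaRect((w*1000).astype(np.float32)); print(n,name,s[i],"rect",np.round(rc[0],1),np.round(rc[1],1),round(rc[2],1),"z med",np.median(z[l==i]))
            print(np.round(cv2.boxPoints(rc),1).tolist())
    H,S,V=[hsv[...,i] for i in range(3)]
    rep("handletop",roi&(z>0.192)&(z<0.21)&(S>90),0.201)
    rep("fork",roi&(z>0.117)&(z<0.129),0.125)
    rep("collar",roi&(z>0.129)&(z<0.136),0.131)
    rep("guide",roi&(z>0.053)&(z<0.066)&(S<100),0.060)
    rep("torch",roi&(z>0.042)&(z<0.0565)&(V<90),0.050)
    rep("base",roi&(z>0.004)&(z<0.03)&(V<110)&(S<80),0.01)
    rep("yellow",roi&(H>20)&(H<35)&(S>60)&(p[...,0]<0.5),0.022)
    rep("hookrod",roi&(z>0.05)&(z<0.11)&(V<110)&(S<80)&(p[...,0]<0.35),0.06)
E
```

```text
top0 handletop [299 264  13  12 130] rect [432.5 -44.6] [19.5 23.4] 7.8 z med 0.20099469104498036
[[421.29998779296875, -34.29999923706055], [424.5, -57.5], [443.79998779296875, -54.900001525878906], [440.6000061035156, -31.600000381469727]]
top0 fork [379 169   3 108 142] rect [ 534.5 -205.6] [  3.9 228.4] 88.0 z med 0.12405157031667047
[[420.29998779296875, -203.6999969482422], [648.5999755859375, -211.5], [648.7999877929688, -207.60000610351562], [420.5, -199.8000030517578]]
top0 fork [409 168  13   8  34] rect [ 645.3 -288.3] [26.7 13.5] 70.0 z med 0.12325268262445094
[[634.4000244140625, -298.5], [647.0999755859375, -303.1000061035156], [656.2000122070312, -278.1000061035156], [643.5, -273.3999938964844]]
top0 fork [392 192   9  15  40] rect [ 583.7 -245.9] [30.5 14.5] 17.8 z med 0.12150926072314644
[[566.9000244140625, -243.6999969482422], [571.4000244140625, -257.5], [600.4000244140625, -248.1999969482422], [596.0, -234.3000030517578]]
top0 fork [407 235  18   9  47] rect [ 495.9 -279.2] [15.9 35.5] 3.2 z med 0.12206438391249819
[[486.8999938964844, -262.0], [489.0, -297.39999
[... 4275 characters left out ...]
11  18  73] rect [556.   -2.2] [11.5 55.9] 33.4 z med 0.01575571379423446
[[535.7999877929688, 18.0], [566.5999755859375, -28.700000762939453], [576.2000122070312, -22.399999618530273], [545.4000244140625, 24.299999237060547]]
scene0 base [304 242  21  26 189] rect [520.8 -39.3] [29.7 83.4] 32.4 z med 0.01841062520906389
[[486.0, -12.100000381469727], [530.5999755859375, -82.5], [555.7000122070312, -66.5999984741211], [511.1000061035156, 3.799999952316284]]
scene0 base [307 265  68  45 857] rect [421.9 -23.7] [ 79.7 100.2] 5.0 z med 0.00757413223387815
[[377.79998779296875, 22.700000762939453], [386.5, -77.0999984741211], [466.0, -70.19999694824219], [457.29998779296875, 29.600000381469727]]
```

```bash
python3 - <<'E'
from h import *
np.set_printoptions(precision=4,suppress=True)
d=load("top0");K=d["camera_matrix"];T=np.linalg.inv(d["extrinsics"])
G=np.array([.5262,.0075]);dx=np.array([.549,-.836]);dy=np.array([.836,.549])
def proj(P):
    c=P@T[:3,:3].T+T[:3,3]; return c[:,:2]/c[:,2:]*[K[0,0],K[1,1]]+K[:2,2]
xs=np.arange(-20,180,.5); ys=np.arange(-30,30,.5)
X,Y=np.meshgrid(xs,ys)
for h in (0.022,0.008):
    P=np.c_[(G+np.c_[X.ravel(),Y.ravel()]@np.array([dx,dy])/1000),np.full(X.size,h)]
    m=proj(P).reshape(*X.shape,2).astype(np.float32)
    w=cv2.remap(d["img"],m[...,0],m[...,1],cv2.INTER_CUBIC)
    cv2.imwrite(f"pics/rect{int(h*1000)}.png",cv2.resize(w,None,fx=2,fy=3)[:,:,::-1])
    row=w[(ys>-9)&(ys<3)].astype(float).mean(0)
    for x0 in range(20,160,3):
        i=int((x0+20)*2); print(h,x0,row[i].astype(int), end=' | ')
    print()
p=cloud(d); z=p[...,2]
# depth profile along slot
P=np.c_[(G+np.c_[np.arange(-10,170,6),np.full(30,-4)]@np.array([dx,dy])/1000),np.full(30,.06)]
q=np.round(proj(P)).astype(int); print(z[q[:,1],q[:,0]])
E
```

```text
0.022 20 [217 169 159] | 0.022 23 [215 167 158] | 0.022 26 [216 169 160] | 0.022 29 [216 168 159] | 0.022 32 [216 168 159] | 0.022 35 [218 172 163] | 0.022 38 [217 171 163] | 0.022 41 [217 172 163] | 0.022 44 [201 187 185] | 0.022 47 [197 202 203] | 0.022 50 [197 199 201] | 0.022 53 [199 202 202] | 0.022 56 [199 201 202] | 0.022 59 [199 202 203] | 0.022 62 [200 198 188] | 0.022 65 [218 205 157] | 0.022 68 [222 210 158] | 0.022 71 [203 201 188] | 0.022 74 [198 201 202] | 0.022 77 [198 201 201] | 0.022 80 [198 201 201] | 0.022 83 [198 201 202] | 0.022 86 [200 199 187] | 0.022 89 [219 206 157] | 0.022 92 [224 212 158] | 0.022 95 [203 195 162] | 0.022 98 [178 177 167] | 0.022 101 [181 180 164] | 0.022 104 [206 198 161] | 0.022 107 [225 213 157] | 0.022 110 [225 213 158] | 0.022 113 [222 210 157] | 0.022 116 [196 190 163] | 0.022 119 [177 177 168] | 0.022 122 [186 183 164] | 0.022 125 [218 207 159] | 0.022 128 [223 212 161] | 0.022 131 [206 199 186] | 0.022 134 [212 172 164] | 0.022 137 [217 168 158] | 0.022 140 [217 169 159] | 0.022 143 [217 168 158] | 0.022 146 [216 168 159] | 0.022 149
[... 835 characters left out ...]
14 204 159] | 0.008 110 [225 213 157] | 0.008 113 [225 213 158] | 0.008 116 [218 207 157] | 0.008 119 [191 187 164] | 0.008 122 [178 177 167] | 0.008 125 [191 186 162] | 0.008 128 [221 209 158] | 0.008 131 [221 211 164] | 0.008 134 [205 195 185] | 0.008 137 [214 170 161] | 0.008 140 [216 167 158] | 0.008 143 [217 170 159] | 0.008 146 [216 168 158] | 0.008 149 [216 168 159] | 0.008 152 [216 167 158] | 0.008 155 [216 168 158] | 0.008 158 [217 169 159] | 
[-0.0033 -0.0001  0.0603  0.06    0.06    0.0616  0.0589  0.0626  0.0598
  0.0616  0.0594  0.0585  0.0591  0.0615  0.0605  0.0585  0.0597  0.0637
  0.0565  0.062   0.0622  0.0619  0.0592  0.0581  0.0623  0.0607  0.061
  0.0607  0.0594  0.0587]
```

View pics/rect22.png

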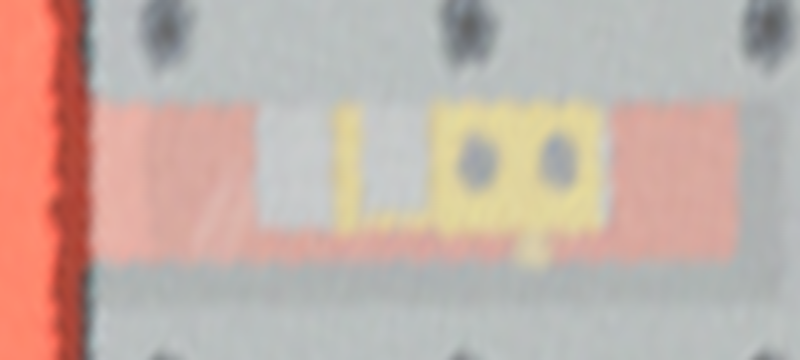

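{"fn": "apply_moves", "kwargs": {
  "increments": [
    [-0.01,-0.012,-0.03,0,0,0],
    [-0.03,-0.035,-0.015,0,0,0],
    [-0.03,-0.038,0,0,0,0],
    [-0.03,-0.038,0,0,0,0],
    [-0.03,-0.038,0,0,0,0],
    [-0.03,-0.038,0,0,0,0],
    [-0.03,-0.038,0,0,0,0],
    [-0.03,-0.038,0,0,0,0],
    [-0.03,-0.038,0,0,0,0],
    [-0.03,-0.038,0,0,0,0]
  ],
  "gripper": -1
}}

```text
time: 1.15
tool_pos: [0.3648, 0.1341, 0.2738]
eef_rot: [[-0.927, 0.374, -0.0], [0.374, 0.927, -0.004], [-0.001, -0.004, -1.0]]
ft_force: [1.3, 0.7, -0.0]
gripper_width: 0.0871
```

{"fn": "apply_moves", "kwargs": {
  "increments": [
    [0,0,0,0,0,0.15],
    [0,0,0,0,0,0.15],
    [0,0,0,0,0,0.15],
    [0,0,0,0,0,0.15],
    [0,0,0,0,0,0.15],
    [0,0,0,0,0,0.15],
    [0,0,0,0,0,0.15],
    [0,0,0,0,0,0]
  ]
}}

```text
time: 1.95
tool_pos: [0.3658, 0.1245, 0.2725]
eef_rot: [[-0.129, 0.992, -0.001], [0.992, 0.129, -0.007], [-0.007, -0.002, -1.0]]
ft_force: [0.1, 0.8, -0.3]
gripper_width: 0.087
```

```bash
cat > go.py <<'E'
import sys
from h import *
from workcell import r
from scipy.spatial.transform import Rotation as Ro
np.set_printoptions(precision=4,suppress=True)
G=np.array([.5262,.0075,0]);dx=np.array([.549,-.836,0]);dy=np.array([.836,.549,0])
S=np.array([.4325,-.0445,.125])
def pickR(yaw,lean): # pick frame: x hook dir; yaw deg of x axis; lean deg
    return Ro.from_euler('ZY',[yaw,-lean],degrees=True).as_matrix()
P2T=np.diag([-1.,1,-1])  # tool axes in pick frame
def obs():
    o=r.get_obs(); return np.array(o["tool_pos"]),np.array(o["eef_rot"]),o
def delta(pt,Rt):
    p,R,o=obs()
    print("shift",R.T@(np.array(pt)-p),"turn",Ro.from_matrix(R.T@Rt).as_rotvec(),"world",np.array(pt)-p,"t",o["time"],"q",np.array(o["joint_positions"]),"F",np.array(o["ft_force"]))
E
python3 - <<'E'
from go import *
Y=-82.9
delta([S[0],S[1],.159],pickR(Y,0)@P2T)
E
```

```text
shift [-0.1755  0.0447  0.1146] turn [-0.0019  0.0065  0.005 ] world [ 0.0667 -0.169  -0.1135] t 1.95 q [ 0.129  -0.4119  2.0353 -0.0065  1.5202  0.0004] F [ 0.0592  0.7827 -0.3135]
```

{"fn": "apply_moves", "kwargs": {
  "increments": [
    [-0.035,0.009,0,0,0.003,0.002],
    [-0.035,0.009,0.005,0,0,0],
    [-0.035,0.009,0.005,0,0,0],
    [-0.035,0.009,0.005,0,0,0],
    [-0.03,0.008,0,0,0,0],
    [0,0,0,0,0,0],
    [0,0,0,0,0,0]
  ]
}}

```text
time: 2.65
tool_pos: [0.434, -0.0423, 0.2568]
eef_rot: [[-0.16, 0.987, -0.001], [0.987, 0.16, -0.002], [-0.002, -0.002, -1.0]]
ft_force: [-0.6, 0.1, 0.8]
gripper_width: 0.0872
```

```bash
python3 - <<'E'
from go import *
Y=-82.9
delta([S[0],S[1],.159],pickR(Y,0)@P2T)
d=r.read_camera("wrist"); cv2.imwrite("pics/w1.png",d["img"][:,:,::-1])
E
```

```text
shift [-0.0018 -0.0017  0.0978] turn [-0.0015  0.0018  0.0369] world [-0.0015 -0.0022 -0.0978] t 2.65 q [-0.2766 -0.2665  1.9557 -0.0022  1.4531 -0.4371] F [-0.6247  0.057   0.7507]
```

View pics/w1.png

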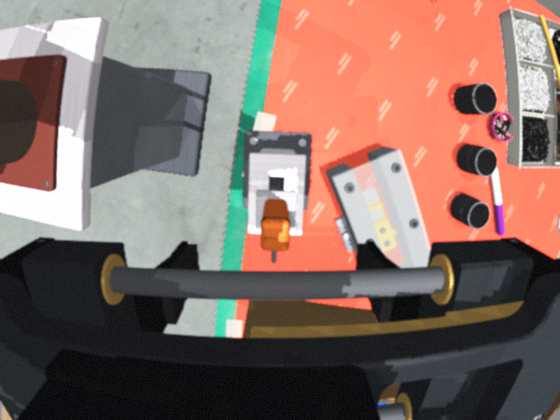

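{"fn": "apply_moves", "kwargs": {
  "increments": [
    [-0.002,-0.002,0.025,0,0,0.035],
    [0,0,0.025,0,0,0],
    [0,0,0.025,0,0,0],
    [0,0,0.018,0,0,0],
    [0,0,0,0,0,0],
    [0,0,0,0,0,0]
  ]
}}

```text
time: 3.3
tool_pos: [0.432, -0.0384, 0.1633]
eef_rot: [[-0.141, 0.99, 0.003], [0.99, 0.141, -0.002], [-0.002, 0.003, -1.0]]
ft_force: [-0.6, 0.1, -0.2]
gripper_width: 0.0868
```

```bash
python3 - <<'E'
from go import *
delta([S[0],S[1],.159],pickR(-82.9,0)@P2T)
E
```

```text
shift [-0.0061 -0.0004  0.0044] turn [0.0032 0.0025 0.0179] world [ 0.0005 -0.0061 -0.0043] t 3.3 q [-0.2701 -0.1967  2.077  -0.0011  1.2573 -0.4117] F [-0.5935  0.0982 -0.2256]
```

{"fn": "apply_moves", "kwargs": {
  "increments": [
    [-0.006,0,0.0045,0.003,0.002,0.018],
    [0,0,0,0,0,0],
    [0,0,0,0,0,0]
  ]
}}

```text
time: 3.6
tool_pos: [0.4346, -0.0443, 0.1616]
eef_rot: [[-0.125, 0.992, 0.005], [0.992, 0.125, -0.002], [-0.002, 0.004, -1.0]]
ft_force: [-0.1, 0.5, 1.0]
gripper_width: 0.0874
```

```bash
python3 - <<'E'
from go import *
for i in range(1): delta([S[0],S[1],.159],pickR(-82.9,0)@P2T)
E
```

```text
shift [ 0.0001 -0.0021  0.0026] turn [0.0043 0.0021 0.001 ] world [-0.0021 -0.0002 -0.0026] t 3.6 q [-0.2825 -0.187   2.0723 -0.0002  1.2515 -0.4074] F [-0.141   0.5296  0.985 ]
```

{"fn": "apply_moves", "kwargs": {
  "increments": [
    [0,-0.002,0.0025,0.004,0.002,0.0],
    [0,0,0,0,0,0]
  ]
}}

```text
time: 3.8
tool_pos: [0.4332, -0.045, 0.16]
eef_rot: [[-0.124, 0.992, 0.002], [0.992, 0.124, -0.0], [-0.001, 0.002, -1.0]]
ft_force: [0.3, 0.1, -0.6]
gripper_width: 0.0872
```

```bash
python3 - <<'E'
from go import *
for i in range(1): delta([S[0],S[1],.159],pickR(-82.9,0)@P2T)
E
```

```text
shift [ 0.0006 -0.0006  0.001 ] turn [0.0017 0.0007 0.0008] world [-0.0007  0.0005 -0.001 ] t 3.8 q [-0.285  -0.1862  2.0748  0.0001  1.2511 -0.4098] F [ 0.251   0.1196 -0.5854]
```

{"fn": "apply_moves", "kwargs": {
  "increments": [
    [0,0,0.0,0,0,0],
    [0,0,0,0,0,0],
    [0,0,0,0,0,0],
    [0,0,0,0,0,0],
    [0,0,0,0,0,0],
    [0,0,0,0,0,0],
    [0,0,0,0,0,0]
  ],
  "gripper": 1,
  "force": 58
}}

```text
time: 4.5
tool_pos: [0.4333, -0.0451, 0.1603]
eef_rot: [[-0.124, 0.992, 0.002], [0.992, 0.124, -0.0], [-0.001, 0.002, -1.0]]
ft_force: [-0.8, -0.4, 0.1]
gripper_width: 0.0387
```

```bash
python3 - <<'E'
from go import *
for i in range(1): delta([S[0],S[1],.159],pickR(-82.9,0)@P2T); print(obs()[:2],r.get_obs()["gripper_width"])
E
```

```text
shift [ 0.0007 -0.0007  0.0013] turn [0.0021 0.0007 0.0005] world [-0.0008  0.0006 -0.0013] t 4.5 q [-0.2853 -0.1864  2.0745  0.0002  1.2513 -0.4098] F [-0.7804 -0.4275  0.1471]
(array([ 0.4333, -0.0451,  0.1603]), array([[-0.1241,  0.9923,  0.0022],
       [ 0.9923,  0.1241, -0.0005],
       [-0.0007,  0.0021, -1.    ]])) 0.038727865164825806
```

{"fn": "apply_moves", "kwargs": {
  "increments": [
    [0,0,0.0,0,0,0],
    [0,0,0,0,0,0],
    [0,0,0,0,0,0],
    [0,0,0,0,0,0],
    [0,0,0,0,0,0]
  ]
}}

```text
time: 5.0
tool_pos: [0.4333, -0.0451, 0.1602]
eef_rot: [[-0.124, 0.992, 0.002], [0.992, 0.124, -0.001], [-0.001, 0.002, -1.0]]
ft_force: [0.2, -0.5, -0.1]
gripper_width: 0.0198
```

{"fn": "apply_moves", "kwargs": {
  "increments": [
    [0,0,-0.01,0,0,0],
    [0,0,-0.02,0,0,0],
    [0,0,-0.025,0,0,0],
    [0,0,-0.025,0,0,0]
  ]
}}

```text
time: 5.4
tool_pos: [0.4298, -0.0441, 0.2395]
eef_rot: [[-0.124, 0.992, -0.008], [0.992, 0.124, 0.002], [0.003, -0.007, -1.0]]
ft_force: [0.2, -0.2, -0.7]
gripper_width: 0.02
```

```bash
cat >> go.py <<'E'
P0=np.array([.4333,-.0451,.1602]); R0=np.array([[-.1241,.9923,.0022],[.9923,.1241,-.0005],[-.0007,.0021,-1]])
E
python3 - <<'E'
from go import *
delta(P0+[0,0,.125],R0)
E
```

```text
shift [-0.0013  0.003  -0.0457] turn [-0.0095 -0.0042  0.    ] world [ 0.0035 -0.001   0.0457] t 5.4 q [-0.2854 -0.2603  1.9829  0.0002  1.427  -0.4098] F [ 0.2349 -0.2476 -0.6867]
```

{"fn": "apply_moves", "kwargs": {
  "increments": [
    [-0.0013,0.003,-0.02,-0.009,-0.004,0],
    [0,0,-0.026,0,0,0],
    [0,0,0,0,0,0],
    [0,0,0,0,0,0]
  ]
}}

```text
time: 5.8
tool_pos: [0.4344, -0.0454, 0.2929]
eef_rot: [[-0.124, 0.992, 0.009], [0.992, 0.124, -0.002], [-0.004, 0.009, -1.0]]
ft_force: [0.1, 0.3, -1.5]
gripper_width: 0.0195
```

```bash
python3 - <<'E'
from go import *
delta(P0+[0,0,.125],R0)
d=r.read_camera("scene"); cv2.imwrite("pics/s2.png",d["img"][:,:,::-1])
E
```

```text
shift [ 0.0004 -0.0011  0.0077] turn [0.0068 0.0029 0.0001] world [-0.0011  0.0003 -0.0077] t 5.8 q [-0.2852 -0.2913  1.9087  0.0002  1.5146 -0.4097] F [ 0.1066  0.3182 -1.5072]
```

View pics/s2.png

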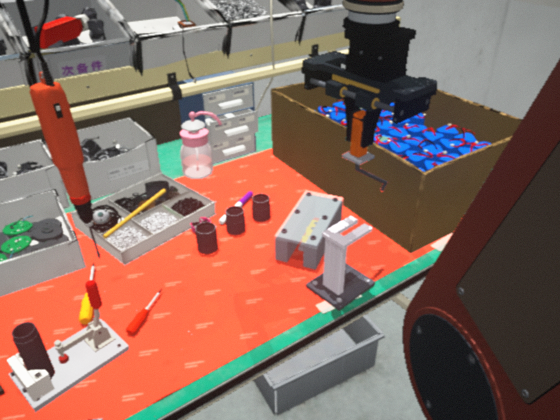

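```bash
cat >> go.py <<'E'
def tipT(gx,gy,tz,yaw=-56.7,lean=35.):
    R=pickR(yaw,lean); tip=G+np.array([gx*dx+gy*dy])[0]/1000; tip=np.array([tip[0],tip[1],tz/1000])
    return tip+R@(np.array([0,0,.0352])-np.array([.0763,0,-.0942])), R@P2T
def tipnow():
    p,R,o=obs(); Rp=R@P2T
    t=p+Rp@(np.array([.0763,0,-.0942])-np.array([0,0,.0352]))
    rd=Rp@np.array([.819,0,-.574]); v=(t-G)
    print("tip guide mm",v@dx*1e3,v@dy*1e3,t[2]*1e3,"rod dir guide",rd@dx,rd@dy,rd[2],"F guide",np.array(o["ft_force"])@np.array([dx,dy,[0,0,1]]).T,"w",o["gripper_width"])
E
python3 - <<'E'
from go import *
print(tipT(-40,-3,100)[0],tipT(79,-3,12)[0],tipT(-78,-3,12)[0])
delta(*tipT(-60,-3,100)); tipnow()
E
```

```text
[0.4267 0.1536 0.1622] [0.492  0.0541 0.0742] [0.4058 0.1853 0.0742]
shift [0.2169 0.0068 0.13  ] turn [-0.1314 -0.5942 -0.4447] world [-0.0189  0.2157 -0.1308] t 5.85 q [-0.2852 -0.2914  1.9084  0.0002  1.5144 -0.4097] F [ 0.75   -1.0596 -1.0417]
tip guide mm 63.45746588426887 -138.41406599827587 163.93919031359692 rod dir guide 0.7395816417038976 -0.35726132071539624 -0.5708070125992721 F guide [ 1.2975  0.0453 -1.0417] w 0.02001879454717297
```

{"fn": "apply_moves", "kwargs": {
  "increments": [
    [0.03,0,0,0,0,0],
    [0.045,0,0,0,0,0],
    [0.045,0,0,0,0,0],
    [0.045,0,0,0,0,0],
    [0.035,0.005,0,0,0,0],
    [0,0,0,-0.022,-0.1,-0.075],
    [0,0,0,-0.022,-0.1,-0.075],
    [0,0,0,-0.022,-0.1,-0.075],
    [0,0,0,0,0,0]
  ]
}}

```text
time: 6.75
tool_pos: [0.4083, 0.1594, 0.2785]
eef_rot: [[-0.329, 0.936, 0.128], [0.891, 0.353, -0.286], [-0.312, 0.02, -0.95]]
ft_force: [-0.0, 0.1, -1.6]
gripper_width: 0.0194
```

```bash
python3 - <<'E'
from go import *
delta(*tipT(-60,-3,100)); tipnow()
E
```

```text
shift [0.0436 0.0084 0.1083] turn [-0.0815 -0.2898 -0.2068] world [ 0.0073  0.0109 -0.1163] t 6.75 q [ 0.4317 -0.2441  1.9285 -0.32    1.4665  0.1094] F [-0.0234  0.1272 -1.5724]
tip guide mm -81.05347140100649 -37.93851536844064 179.44207360357873 rod dir guide 0.9355147157223558 -0.20385085886499535 -0.28942397244161294 F guide [-0.1192  0.0503 -1.5724] w 0.019350626628127702
```

{"fn": "apply_moves", "kwargs": {
  "increments": [
    [0,0,0,-0.027,-0.097,-0.069],
    [0,0,0,-0.027,-0.097,-0.069],
    [0,0,0,-0.027,-0.097,-0.069],
    [0,0,0,0,0,0]
  ]
}}

```text
time: 7.15
tool_pos: [0.4067, 0.1578, 0.2739]
eef_rot: [[-0.453, 0.836, 0.31], [0.681, 0.549, -0.484], [-0.575, -0.008, -0.818]]
ft_force: [-0.0, 0.1, -1.8]
gripper_width: 0.0195
```

```bash
python3 - <<'E'
from go import *
delta(*tipT(-60,-3,60)); tipnow()
E
```

```text
shift [0.0917 0.0156 0.1208] turn [-0.0067  0.0018  0.0047] world [ 0.0089  0.0125 -0.1517] t 7.15 q [ 0.6332 -0.2241  2.0035 -0.6176  1.4367  0.1581] F [-0.0479  0.1227 -1.8415]
tip guide mm -54.37516595073309 -17.834276338279956 211.947899512935 rod dir guide 1.000266075996126 0.0001597494330880999 0.0013496441877445826 F guide [-0.1289  0.0273 -1.8415] w 0.019508368672360457
```

{"fn": "apply_moves", "kwargs": {
  "increments": [
    [0.02,0.004,0.025,-0.006,0.002,0.004],
    [0.024,0.004,0.032,0,0,0],
    [0.024,0.004,0.032,0,0,0],
    [0.02,0.003,0.028,0,0,0],
    [0,0,0,0,0,0],
    [0,0,0,0,0,0]
  ]
}}

```text
time: 7.75
tool_pos: [0.418, 0.1689, 0.1236]
eef_rot: [[-0.437, 0.849, 0.298], [0.706, 0.528, -0.471], [-0.557, 0.005, -0.831]]
ft_force: [1.0, -0.4, -0.1]
gripper_width: 0.0194
```

```bash
python3 - <<'E'
from go import *
delta(*tipT(-60,-3,60)); tipnow()
for n in ("scene","top"):
    d=r.read_camera(n); np.savez(n+"3.npz",**d); a=d["img"][:,:,::-1]
    cv2.imwrite(f"pics/{n}3.png", cv2.resize(a[150:300,200:400],None,fx=4,fy=4,interpolation=cv2.INTER_CUBIC))
E
```

```text
shift [ 0.0027 -0.0012 -0.0002] turn [-0.0097 -0.02   -0.0229] world [-0.0023  0.0014 -0.0013] t 7.75 q [ 0.6248  0.0058  2.0929 -0.648   1.171   0.3683] F [ 0.9947 -0.3717 -0.1226]
tip guide mm -58.93822752025726 -4.803888834122052 58.615220740706256 rod dir guide 0.9997650835712654 -0.024129965816205808 -0.02052967692297165 F guide [ 0.8568  0.6275 -0.1226] w 0.01938693808938991
```

View pics/scene3.png

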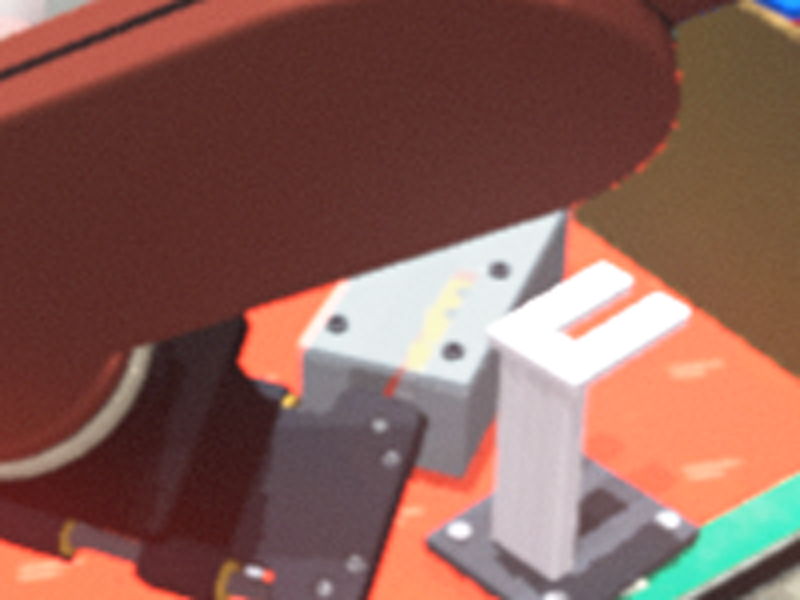

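View pics/top3.png

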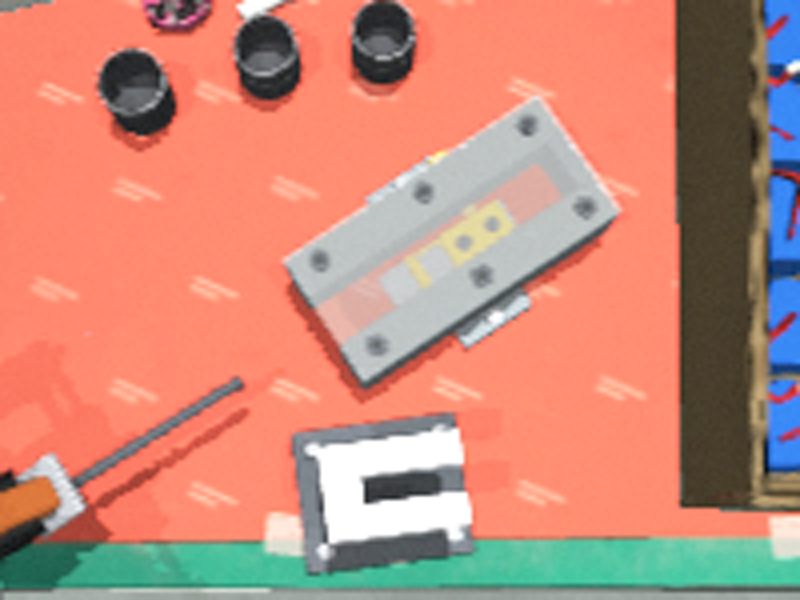

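```bash
python3 - <<'E'
from go import *
d=load("top3")
for px,h in (((200+241/4,150+381/4),.076),((200+80/4,150+484/4),.078)):
    w=ray(d,px,h)[0]; print(w,(w-G)@dx*1e3,(w-G)@dy*1e3)
E
```

```text
[0.4897 0.0506 0.076 ] -56.11048891725647 -6.829797926986477
[0.4332 0.139  0.078 ] -161.02138187949083 -5.569822019610844
```

```bash
python3 - <<'E'
from go import *
delta(*tipT(-60,-1,27))
E
```

```text
shift [0.0214 0.     0.0281] turn [-0.0075 -0.0196 -0.0233] world [-0.0009  0.0019 -0.0352] t 7.85 q [ 0.6257  0.0041  2.0929 -0.6487  1.171   0.3687] F [ 0.3255  0.0526 -0.081 ]
```

{"fn": "apply_moves", "kwargs": {
  "increments": [
    [0.007,0,0.009,-0.008,-0.02,-0.023],
    [0.007,0,0.009,0,0,0],
    [0.006,0,0.009,0,0,0],
    [0,0,0,0,0,0],
    [0,0,0,0,0,0]
  ]
}}

```text
time: 8.35
tool_pos: [0.4204, 0.1725, 0.0928]
eef_rot: [[-0.446, 0.835, 0.322], [0.686, 0.55, -0.475], [-0.574, 0.009, -0.819]]
ft_force: [-0.7, -0.3, -0.6]
gripper_width: 0.0197
```

```bash
python3 - <<'E'
from go import *
delta(*tipT(-60,-1,27));tipnow()
E
```

```text
shift [ 0.0026 -0.0032  0.0025] turn [ 0.0084  0.0009 -0.0041] world [-0.003  -0.0011 -0.0035] t 8.35 q [ 0.6417  0.0693  2.1074 -0.6952  1.1101  0.4272] F [-0.6646 -0.298  -0.5826]
tip guide mm -59.25547319802586 2.92429497037385 30.654413162587066 rod dir guide 1.000265709126385 0.0015378941757319547 0.0004651366871333078 F guide [-0.1157 -0.7192 -0.5826] w 0.01971568754884676
```

{"fn": "apply_moves", "kwargs": {
  "increments": [
    [0.003,-0.003,0.003,0.008,0,-0.004],
    [0,0,0,0,0,0],
    [-0.012,0,0.0085,0,0,0],
    [-0.016,0,0.0115,0,0,0],
    [-0.008,0,0.006,0,0,0],
    [0,0,0,0,0,0],
    [0,0,0,0,0,0]
  ]
}}

```text
time: 9.05
tool_pos: [0.4428, 0.1343, 0.0885]
eef_rot: [[-0.449, 0.836, 0.316], [0.685, 0.549, -0.479], [-0.574, 0.001, -0.819]]
ft_force: [0.2, 0.7, -0.9]
gripper_width: 0.0199
```

```bash
python3 - <<'E'
from go import *
delta(*tipT(-12,-1,27));tipnow()
E
```

```text
shift [-0.0029 -0.0008  0.0011] turn [ 0.0013  0.0005 -0.0003] world [ 0.001  -0.003   0.0007] t 9.05 q [ 0.5419  0.0584  2.129  -0.7197  1.0553  0.3593] F [ 0.1699  0.7215 -0.9414]
tip guide mm -15.006340194638872 -0.011383160723103986 26.32129514392538 rod dir guide 1.0002668235372671 0.000591272268913305 5.015996701603621e-05 F guide [-0.5099  0.5381 -0.9414] w 0.019887847693287802
```

{"fn": "apply_moves", "kwargs": {
  "increments": [
    [-0.01,-0.001,0.006,0,0,0],
    [-0.0125,0,0.0085,0,0,0],
    [-0.0125,0,0.0085,0,0,0],
    [-0.01,0,0.007,0,0,0],
    [0,0,0,0,0,0],
    [0,0,0,0,0,0]
  ]
}}

```text
time: 9.65
tool_pos: [0.473, 0.0873, 0.0902]
eef_rot: [[-0.451, 0.834, 0.318], [0.683, 0.552, -0.478], [-0.574, 0.002, -0.819]]
ft_force: [-0.4, -0.0, -1.5]
gripper_width: 0.0198
```

```bash
python3 - <<'E'
from go import *
delta(*tipT(50,-1,27));tipnow()
E
```

```text
shift [-0.007  -0.0004  0.006 ] turn [0.0032 0.0004 0.0018] world [ 0.0047 -0.0078 -0.0009] t 9.65 q [ 0.4145  0.0425  2.1417 -0.745   0.9863  0.2642] F [-0.3838 -0.0324 -1.4948]
tip guide mm 40.893819137519976 -0.12396728342505646 27.984009254957932 rod dir guide 1.0002613218610275 0.0033700600653302527 -3.275160398204301e-05 F guide [-0.1836 -0.3386 -1.4948] w 0.019764901173193322
```

{"fn": "apply_moves", "kwargs": {
  "increments": [
    [-0.008,0,0.0065,0.003,0,0.002],
    [-0.0105,-0.0005,0.0075,0,0,0],
    [-0.009,0,0.0065,0,0,0],
    [0,0,0,0,0,0],
    [0,0,0,0,0,0]
  ]
}}

```text
time: 10.15
tool_pos: [0.4927, 0.0564, 0.0889]
eef_rot: [[-0.45, 0.835, 0.315], [0.684, 0.55, -0.479], [-0.574, -0.0, -0.819]]
ft_force: [0.5, 0.9, -1.4]
gripper_width: 0.0196
```

```bash
python3 - <<'E'
from go import *
delta(*tipT(79,-1,27));tipnow()
d=r.read_camera("top"); np.savez("top4.npz",**d)
K=d["camera_matrix"];T=np.linalg.inv(d["extrinsics"])
xs=np.arange(-20,180,.5); ys=np.arange(-30,30,.5);X,Y=np.meshgrid(xs,ys)
out=[]
for h in (0.022,0.044):
    P=np.c_[(G+np.c_[X.ravel(),Y.ravel()]@np.array([dx,dy])/1000)[:,:2],np.full(X.size,h)]
    c=P@T[:3,:3].T+T[:3,3]; m=(c[:,:2]/c[:,2:]*[K[0,0],K[1,1]]+K[:2,2]).reshape(*X.shape,2).astype(np.float32)
    out.append(cv2.resize(cv2.remap(d["img"],m[...,0],m[...,1],cv2.INTER_CUBIC),None,fx=2,fy=2)[:,:,::-1])
cv2.imwrite("pics/rect4.png",np.vstack(out))
E
```

```text
shift [-0.0015  0.0001  0.0006] turn [0.0002 0.0003 0.0007] world [ 0.0009 -0.0012  0.0004] t 10.15 q [ 0.3325  0.0489  2.138  -0.7586  0.9414  0.2074] F [ 0.4942  0.8605 -1.4254]
tip guide mm 77.50997129239384 -1.0309811371200324 26.68365822666074 rod dir guide 1.0002666992491225 0.0007562951352811986 -0.0001696213092881824 F guide [-0.4481  0.8856 -1.4254] w 0.019595907874549727
```

View pics/rect4.png

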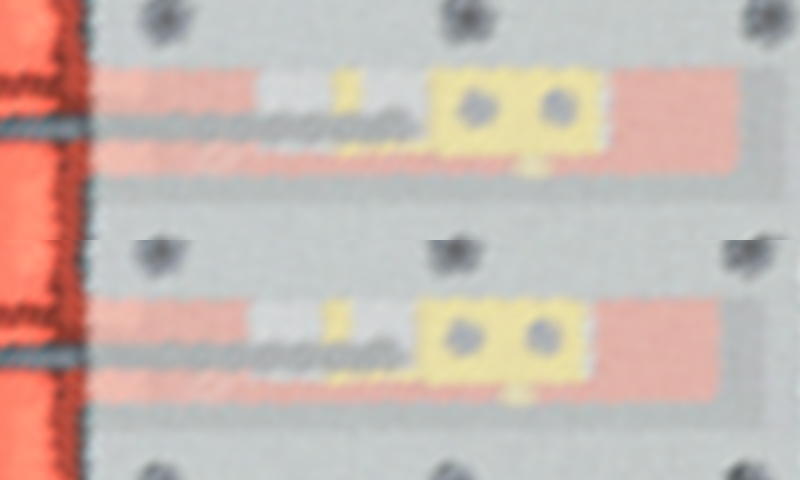

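{"fn": "apply_moves", "kwargs": {
  "increments": [
    [0.0025,0,0.0045,0,0,0],
    [0.003,0,0.0045,0,0,0],
    [0.002,0,0.0035,0,0,0],
    [0,0,0,0,0,0],
    [0,0,0,0,0,0]
  ]
}}

```text
time: 10.7
tool_pos: [0.4926, 0.0563, 0.0724]
eef_rot: [[-0.452, 0.835, 0.315], [0.683, 0.551, -0.479], [-0.573, -0.001, -0.819]]
ft_force: [0.3, 0.2, -1.6]
gripper_width: 0.0195
```

```bash
python3 - <<'E'
from go import *
delta(*tipT(78,-2,12));tipnow()
E
```

```text
shift [-0.0015 -0.0008 -0.0012] turn [ 0.0003 -0.0003  0.0025] world [-0.0004 -0.0009  0.0018] t 10.7 q [ 0.332   0.0822  2.1424 -0.7777  0.9138  0.2377] F [ 0.3451  0.1718 -1.5868]
tip guide mm 77.47939216115527 -0.9981685789771833 10.139956737435597 rod dir guide 1.000264017646599 0.002342068191618542 -0.0006927947172901407 F guide [ 0.0458  0.3828 -1.5868] w 0.01945774624534116
```

{"fn": "apply_moves", "kwargs": {
  "increments": [
    [-0.001,-0.0005,-0.0013,0,0,0],
    [0.004,0,-0.003,0,0,0],
    [0.004,0,-0.003,0,0,0],
    [0.005,0,-0.0035,0,0,0]
  ]
}}

```text
time: 11.1
tool_pos: [0.4835, 0.0693, 0.0752]
eef_rot: [[-0.451, 0.835, 0.315], [0.683, 0.55, -0.48], [-0.575, -0.001, -0.818]]
ft_force: [2.1, -3.5, -2.0]
gripper_width: 0.0199
```

```bash
python3 - <<'E'
from go import *
tipnow()
E
```

```text
tip guide mm 61.71582082838774 -1.664667207217714 13.138870593618325 rod dir guide 1.0002652768159537 0.0015446798747061822 0.0010295797965299564 F guide [ 4.0759 -0.2124 -2.0114] w 0.01985943168199525
```

{"fn": "apply_moves", "kwargs": {
  "increments": [
    [0.0085,0,-0.004,0,0,0],
    [0.008,0,-0.0055,0,0,0],
    [0.008,0,-0.0055,0,0,0]
  ]
}}

```text
time: 11.4
tool_pos: [0.4667, 0.0952, 0.0738]
eef_rot: [[-0.45, 0.835, 0.316], [0.684, 0.55, -0.48], [-0.575, -0.0, -0.818]]
ft_force: [0.7, -0.5, -1.8]
gripper_width: 0.0194
```

```bash
cat >> go.py <<'E'
def look(name,x0=-160,x1=140):
    d=r.read_camera("top"); np.savez("last.npz",**d)
    K=d["camera_matrix"];T=np.linalg.inv(d["extrinsics"])
    xs=np.arange(x0,x1,.5); ys=np.arange(-40,40,.5);X,Y=np.meshgrid(xs,ys)
    P=np.c_[(G+np.c_[X.ravel(),Y.ravel()]@np.array([dx,dy])/1000)[:,:2],np.full(X.size,.022)]
    c=P@T[:3,:3].T+T[:3,3]; m=(c[:,:2]/c[:,2:]*[K[0,0],K[1,1]]+K[:2,2]).reshape(*X.shape,2).astype(np.float32)
    w=cv2.remap(d["img"],m[...,0],m[...,1],cv2.INTER_CUBIC)
    cv2.imwrite("pics/"+name,cv2.resize(w,(800,320))[:,:,::-1])
E
python3 - <<'E'
from go import *
tipnow(); look("l5.png",-60,180)
E
```

```text
tip guide mm 30.87237374214811 -1.4598290913527514 11.734227838146698 rod dir guide 1.000265898142731 0.0010438832564751057 0.001055167659094788 F guide [ 0.8261  0.3461 -1.8457] w 0.01938412087553502
```

View pics/l5.png

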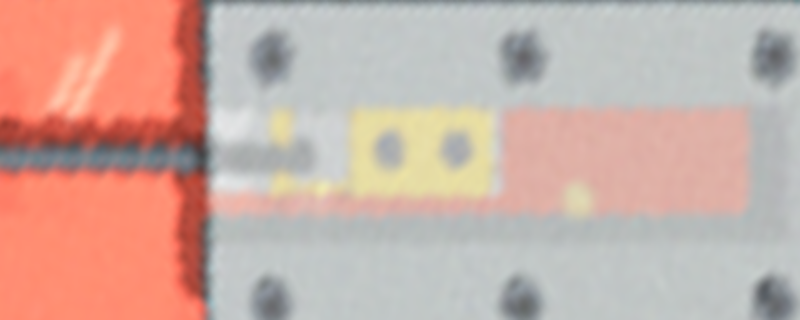

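{"fn": "apply_moves", "kwargs": {
  "increments": [
    [0.008,0,-0.0055,0,0,0],
    [0.008,0,-0.0055,0,0,0],
    [0.008,0,-0.0055,0,0,0],
    [0.008,0,-0.0055,0,0,0]
  ]
}}

```text
time: 11.85
tool_pos: [0.443, 0.1314, 0.0734]
eef_rot: [[-0.451, 0.835, 0.317], [0.683, 0.551, -0.479], [-0.574, 0.0, -0.819]]
ft_force: [0.5, -0.9, -0.7]
gripper_width: 0.0197
```

```bash
python3 - <<'E'
from go import *
tipnow(); delta(*tipT(-78,-2,12))
E
```

```text
tip guide mm -12.499570315741208 -1.1767220140938666 11.296287599311151 rod dir guide 1.0002643299616927 0.0022525854140892816 0.000516115417992699 F guide [ 1.018  -0.0281 -0.6983] w 0.01966045849103991
shift [ 0.0531 -0.0004 -0.0383] turn [0.0016 0.0009 0.0015] world [-0.0364  0.0544  0.0008] t 11.85 q [ 0.5364  0.0854  2.137  -0.7353  1.026   0.381 ] F [ 0.5352 -0.8662 -0.6983]
```

{"fn": "apply_moves", "kwargs": {
  "increments": [
    [0.008,0,-0.0057,0,0,0],
    [0.008,0,-0.0057,0,0,0],
    [0.008,0,-0.0057,0,0,0],
    [0.008,0,-0.0057,0,0,0]
  ]
}}

```text
time: 12.25
tool_pos: [0.4191, 0.1673, 0.0735]
eef_rot: [[-0.451, 0.835, 0.317], [0.683, 0.551, -0.479], [-0.574, 0.0, -0.819]]
ft_force: [0.4, 0.4, -1.0]
gripper_width: 0.0196
```

```bash
python3 - <<'E'
from go import *
tipnow(); delta(*tipT(-80,-2,12)); look("l6.png",-200,40)
E
```

```text
tip guide mm -55.65049735558717 -1.415318493076177 11.37635799804125 rod dir guide 1.0002640074499967 0.0024418426179334146 0.00015227217599019795 F guide [-0.102   0.5016 -1.0351] w 0.019563465839091933
shift [ 0.0195 -0.0002 -0.0145] turn [0.0016 0.0006 0.0017] world [-0.0136  0.0202  0.0007] t 12.25 q [ 0.6336  0.102   2.1184 -0.7084  1.0786  0.4459] F [ 0.3632  0.3606 -1.0351]
```

View pics/l6.png

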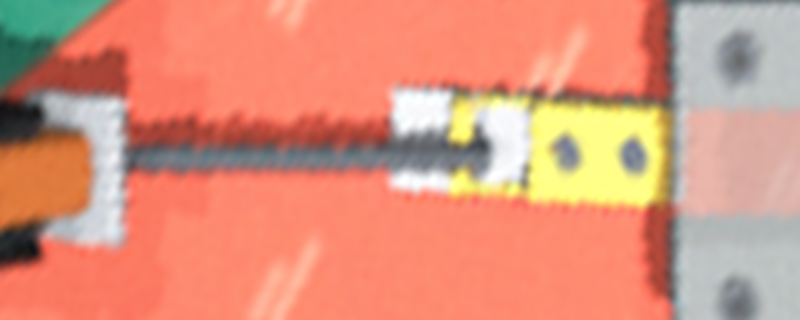

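{"fn": "apply_moves", "kwargs": {
  "increments": [
    [0.008,0,-0.0057,0,0,0],
    [0.007,0,-0.005,0,0,0],
    [0.004,0,-0.003,0,0,0],
    [0,0,0,0,0,0],
    [0,0,0,0,0,0]
  ]
}}

```text
time: 12.8
tool_pos: [0.4042, 0.1902, 0.0736]
eef_rot: [[-0.452, 0.834, 0.317], [0.683, 0.552, -0.478], [-0.573, 0.0, -0.819]]
ft_force: [0.6, -1.1, -1.2]
gripper_width: 0.0197
```

```bash
python3 - <<'E'
from go import *
tipnow(); delta(*tipT(-80,-2,12)); look("l7.png",-200,40)
E
```

```text
tip guide mm -83.01055156659228 -1.0810787942834985 11.30475697553903 rod dir guide 1.0002586651729533 0.003991540637931168 -0.000860534033713993 F guide [ 1.2389 -0.0636 -1.1999] w 0.019744982174955995
shift [-0.0028 -0.0004  0.0012] turn [ 0.0026 -0.0004  0.0029] world [ 0.0013 -0.0027  0.0006] t 12.8 q [ 0.6935  0.1164  2.1018 -0.6898  1.1097  0.4839] F [ 0.6268 -1.0703 -1.1999]
```

View pics/l7.png

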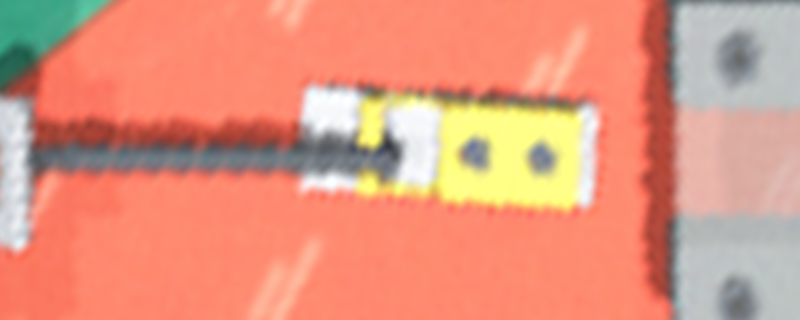

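{"fn": "apply_moves", "kwargs": {
  "increments": [
    [-0.0035,0,0.0025,0,0,0],
    [-0.003,0,-0.004,0,0,0],
    [-0.006,0,-0.008,0,0,0],
    [-0.009,0,-0.012,0,0,0]
  ]
}}

```text
time: 13.25
tool_pos: [0.4064, 0.1836, 0.1036]
eef_rot: [[-0.453, 0.835, 0.313], [0.683, 0.551, -0.48], [-0.573, -0.004, -0.819]]
ft_force: [-0.5, -0.7, -1.1]
gripper_width: 0.0197
```

```bash
python3 - <<'E'
from go import *
tipnow(); look("l8.png",-200,40)
E
```

```text
tip guide mm -76.23911447080317 -3.4262141582396457 41.27473821102844 rod dir guide 1.0002641085280026 0.00228028449901195 -0.0007640084565431526 F guide [ 0.3098 -0.802  -1.0884] w 0.019659476477957787
```

View pics/l8.png

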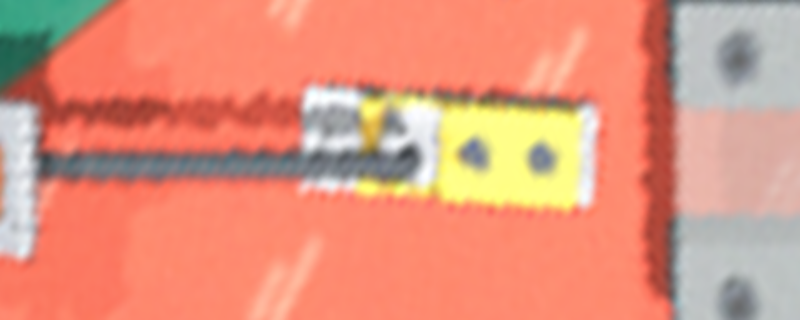

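{"fn": "apply_moves", "kwargs": {
  "increments": [
    [-0.02,0,-0.028,0,0,0],
    [-0.024,0,-0.034,0,0,0],
    [-0.024,0,-0.034,0,0,0],
    [-0.024,0,-0.034,0,0,0],
    [-0.016,0,-0.024,0,0,0],
    [0,0,0,0,0,0]
  ]
}}

```text
time: 13.9
tool_pos: [0.4078, 0.1839, 0.3083]
eef_rot: [[-0.448, 0.835, 0.32], [0.687, 0.551, -0.474], [-0.572, 0.008, -0.82]]
ft_force: [1.2, 0.2, -1.6]
gripper_width: 0.0199
```

```bash
python3 - <<'E'
from go import *
tipnow(); delta(P0+[0,0,.13],R0)
E
```

```text
tip guide mm -75.83316237092627 -1.4350293859451873 245.81337028636827 rod dir guide 1.000262305163212 0.0020424683926012015 -0.0022843011375100557 F guide [ 0.4697  1.1032 -1.6282] w 0.01990930469266385
shift [-0.1584 -0.1049  0.1316] turn [0.1451 0.5952 0.4425] world [ 0.0255 -0.229  -0.0181] t 13.9 q [ 0.6771 -0.2093  1.925  -0.6084  1.4993  0.1643] F [ 1.1798  0.2129 -1.6282]
```

Turn back to the grasp orientation in place.

{"fn": "apply_moves", "kwargs": {
  "increments": [
    [0,0,0,0.024,0.099,0.074],
    [0,0,0,0.024,0.099,0.074],
    [0,0,0,0.024,0.099,0.074],
    [0,0,0,0.024,0.099,0.074],
    [0,0,0,0.024,0.099,0.074],
    [0,0,0,0.024,0.099,0.074],
    [0,0,0,0,0,0]
  ]
}}

```text
time: 14.6
tool_pos: [0.4052, 0.1849, 0.3072]
eef_rot: [[-0.109, 0.994, -0.004], [0.994, 0.109, 0.022], [0.023, -0.001, -1.0]]
ft_force: [1.0, 0.2, -0.6]
gripper_width: 0.0195
```

```bash
python3 - <<'E'
from go import *
delta(P0+[0,0,.13],R0)
E
```

```text
shift [-0.232   0.0029  0.0117] turn [-0.0034 -0.0234 -0.0152] world [ 0.0281 -0.23   -0.017 ] t 14.6 q [ 0.2333 -0.2698  1.8656  0.0227  1.5445  0.1235] F [ 0.9591  0.2243 -0.6084]
```

{"fn": "apply_moves", "kwargs": {
  "increments": [
    [-0.03,0,0,-0.003,-0.023,-0.015],
    [-0.045,0,0,0,0,0],
    [-0.045,0,0,0,0,0],
    [-0.045,0,0,0,0,0],
    [-0.035,0,0,0,0,0],
    [-0.015,0,0,0,0,0],
    [0,0,0,0,0,0],
    [0,0,0,0,0,0]
  ]
}}

```text
time: 15.4
tool_pos: [0.429, -0.0351, 0.3023]
eef_rot: [[-0.139, 0.99, -0.006], [0.99, 0.139, -0.017], [-0.016, -0.008, -1.0]]
ft_force: [0.1, 0.2, -1.4]
gripper_width: 0.0195
```

```bash
python3 - <<'E'
from go import *
delta(P0+[0,0,.13],R0)
E
```

```text
shift [-0.0103  0.003   0.0123] turn [-0.0099  0.0156  0.0153] world [ 0.0043 -0.01   -0.0121] t 15.4 q [-0.251  -0.2994  1.8978 -0.018   1.5444 -0.3902] F [ 0.082   0.2294 -1.429 ]
```

{"fn": "apply_moves", "kwargs": {
  "increments": [
    [-0.01,0.003,0.006,-0.01,0.015,0.015],
    [0,0,0,0,0,0],
    [0,0,0,0,0,0]
  ]
}}

```text
time: 15.7
tool_pos: [0.4327, -0.0411, 0.2957]
eef_rot: [[-0.13, 0.991, 0.001], [0.991, 0.13, -0.002], [-0.002, 0.0, -1.0]]
ft_force: [-0.4, -0.6, -2.3]
gripper_width: 0.0193
```

```bash
python3 - <<'E'
from go import *
delta(P0+[0,0,.13],R0)
d=r.read_camera("scene"); np.savez("scene9.npz",**d)
cv2.imwrite("pics/s9.png",cv2.resize(d["img"][80:310,230:430,::-1],None,fx=2.6,fy=2.6,interpolation=cv2.INTER_CUBIC))
E
```

```text
shift [-0.004   0.0001  0.0055] turn [-0.0016  0.0009  0.0063] world [ 0.0006 -0.004  -0.0055] t 15.7 q [-0.2755 -0.2904  1.9027 -0.0013  1.5282 -0.4062] F [-0.3965 -0.554  -2.2896]
```

View pics/s9.png

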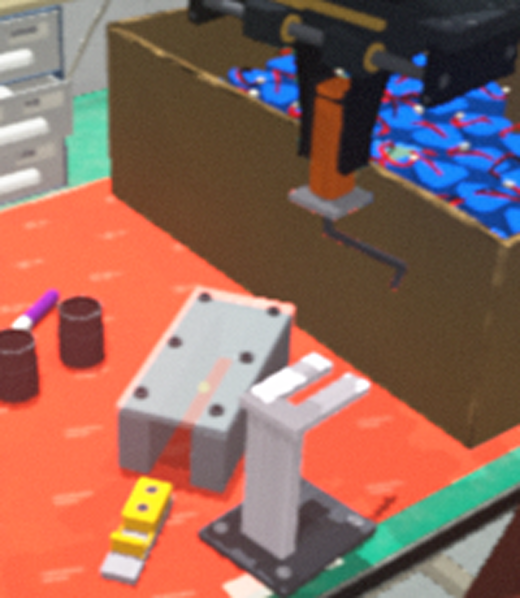

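```bash
python3 - <<'E'
from go import *
d=load("scene9");p=cloud(d)
hsv=cv2.cvtColor(d["img"],cv2.COLOR_RGB2HSV)
z=p[...,2]
m=(abs(z-.2665)<.012)&(abs(p[...,0]-.433)<.03)&(abs(p[...,1]+.041)<.03)&(hsv[...,1]<80)&(hsv[...,2]>90)
q=p[m]; A=np.c_[q[:,:2]-[.4325,-.042],np.ones(len(q))]
c=np.linalg.lstsq(A,q[:,2],rcond=None)[0]; print(len(q),c,q.mean(0),q.std(0))
d=load("scene0");p=cloud(d);z=p[...,2];hsv=cv2.cvtColor(d["img"],cv2.COLOR_RGB2HSV)
m=(abs(z-.131)<.004)&(abs(p[...,0]-.433)<.03)&(abs(p[...,1]+.045)<.03)&(hsv[...,1]<80)
q=p[m]; A=np.c_[q[:,:2]-[.4325,-.045],np.ones(len(q))]
print(len(q),np.linalg.lstsq(A,q[:,2],rcond=None)[0],q.mean(0))
E
```

```text
205 [ 0.0435 -0.027   0.2658] [ 0.4248 -0.0354  0.2653] [0.01   0.0116 0.0017]
173 [ 0.0166 -0.0258  0.1305] [ 0.4262 -0.04    0.1302]
```

{"fn": "apply_moves", "kwargs": {
  "increments": [
    [-0.004,0,0.01,0,0,0.006],
    [-0.002,0,0.02,0,0,0],
    [-0.002,0,0.02,0,0,0],
    [-0.001,0,0.02,0,0,0],
    [0,0,0.005,0,0,0],
    [0,0,0,0,0,0]
  ]
}}

```text
time: 16.35
tool_pos: [0.4339, -0.0479, 0.2173]
eef_rot: [[-0.13, 0.992, 0.002], [0.992, 0.13, -0.003], [-0.004, 0.001, -1.0]]
ft_force: [0.4, 0.1, -1.0]
gripper_width: 0.0196
```

```bash
python3 - <<'E'
from go import *
delta(P0+[0,0,.05],R0)
E
```

```text
shift [ 0.0029 -0.0002  0.0071] turn [-0.0007  0.0028  0.0056] world [-0.0006  0.0028 -0.0071] t 16.35 q [-0.289  -0.2406  2.009  -0.0027  1.3705 -0.4184] F [ 0.4257  0.0924 -0.9601]
```

{"fn": "apply_moves", "kwargs": {
  "increments": [
    [0.003,0,0.005,0,0.003,0.006],
    [0,0,0.01,0,0,0],
    [0,0,0.01,0,0,0],
    [0,0,0,0,0,0]
  ]
}}

```text
time: 16.75
tool_pos: [0.4348, -0.0447, 0.1925]
eef_rot: [[-0.124, 0.992, 0.005], [0.992, 0.124, -0.001], [-0.002, 0.005, -1.0]]
ft_force: [0.1, -0.0, -1.5]
gripper_width: 0.0199
```

```bash
python3 - <<'E'
from go import *
delta(P0+[0,0,.02],R0)
E
```

```text
shift [-0.0002 -0.0016  0.0123] turn [ 0.0026  0.001  -0.0003] world [-0.0015 -0.0004 -0.0123] t 16.75 q [-0.2833 -0.2196  2.0392  0.0002  1.317  -0.4075] F [ 0.0617 -0.0175 -1.4516]
```

{"fn": "apply_moves", "kwargs": {
  "increments": [
    [0,-0.0015,0.008,0.0026,0.001,0],
    [0,0,0.008,0,0,0],
    [0,0,0.006,0,0,0],
    [0,0,0,0,0,0]
  ]
}}

```text
time: 17.15
tool_pos: [0.4334, -0.045, 0.1688]
eef_rot: [[-0.124, 0.992, 0.002], [0.992, 0.124, -0.001], [-0.001, 0.002, -1.0]]
ft_force: [0.2, 0.3, -0.6]
gripper_width: 0.0198
```

```bash
python3 - <<'E'
from go import *
delta(P0,R0)
E
```

```text
shift [-0.     -0.0002  0.0086] turn [ 0.0001  0.0002 -0.0004] world [-0.0001 -0.0001 -0.0086] t 17.15 q [-0.2849 -0.196   2.0658  0.      1.2694 -0.4089] F [ 0.2002  0.2576 -0.6195]
```

{"fn": "apply_moves", "kwargs": {
  "increments": [
    [0,0,0.004,0,0,0],
    [0,0,0.003,0,0,0],
    [0,0,0.0015,0,0,0],
    [0,0,0,0,0,0]
  ]
}}

```text
time: 17.55
tool_pos: [0.434, -0.0453, 0.1604]
eef_rot: [[-0.124, 0.992, 0.003], [0.992, 0.124, -0.001], [-0.001, 0.003, -1.0]]
ft_force: [0.0, -0.6, -2.3]
gripper_width: 0.0197
```

```bash
python3 - <<'E'
from go import *
delta(P0,R0)
E
```

```text
shift [ 0.0003 -0.0007  0.0002] turn [ 0.0012  0.0007 -0.0005] world [-0.0007  0.0002 -0.0002] t 17.55 q [-0.285  -0.1857  2.0737  0.      1.25   -0.4089] F [ 0.0038 -0.638  -2.2578]
```

{"fn": "apply_moves", "kwargs": {
  "increments": [
    [0,-0.0007,0.0006,0.001,0,0],
    [0,0,0,0,0,0]
  ]
}}

```text
time: 17.75
tool_pos: [0.4341, -0.0454, 0.1604]
eef_rot: [[-0.124, 0.992, 0.004], [0.992, 0.124, -0.001], [-0.002, 0.004, -1.0]]
ft_force: [-0.3, -0.1, 0.1]
gripper_width: 0.0199
```

{"fn": "apply_moves", "kwargs": {
  "increments": [
    [0,0,0.0006,0,0,0],
    [0,0,0,0,0,0]
  ]
}}

```text
time: 17.95
tool_pos: [0.4342, -0.0454, 0.1603]
eef_rot: [[-0.124, 0.992, 0.005], [0.992, 0.124, -0.001], [-0.002, 0.004, -1.0]]
ft_force: [1.5, 0.7, -2.2]
gripper_width: 0.0197
```

{"fn": "apply_moves", "kwargs": {
  "increments": [
    [0,0,0,0,0,0],
    [0,0,0,0,0,0],
    [0,0,0,0,0,0],
    [0,0,0,0,0,0],
    [0,0,0,0,0,0],
    [0,0,0,0,0,0],
    [0,0,0,0,0,0],
    [0,0,0,0,0,0]
  ],
  "gripper": -1
}}

```text
time: 18.75
tool_pos: [0.4342, -0.0456, 0.16]
eef_rot: [[-0.124, 0.992, 0.005], [0.992, 0.124, -0.002], [-0.002, 0.004, -1.0]]
ft_force: [0.1, 0.0, -0.5]
gripper_width: 0.0755
```

{"fn": "apply_moves", "kwargs": {
  "increments": [
    [0,0,0,0,0,0],
    [0,0,0,0,0,0],
    [0,0,-0.01,0,0,0],
    [0,0,-0.02,0,0,0],
    [0,0,-0.03,0,0,0],
    [0,0,-0.03,0,0,0],
    [0,0,-0.03,0,0,0],
    [0,0,0,0,0,0]
  ]
}}

```text
time: 19.55
tool_pos: [0.4328, -0.0451, 0.2871]
eef_rot: [[-0.124, 0.992, 0.004], [0.992, 0.124, -0.001], [-0.002, 0.003, -1.0]]
ft_force: [0.7, -0.4, 1.0]
gripper_width: 0.0874
```

{"fn": "apply_moves", "kwargs": {
  "increments": [
    [0.04,0,0,0,0,0],
    [0.045,0,0,0,0,0],
    [0.045,0,0,0,0,0],
    [0.045,0,0,0,0,0],
    [0.045,0,0,0,0,0],
    [0.03,0,0,0,0,0],
    [0,0,0,0,0,0],
    [0,0,0,0,0,0]
  ]
}}

```text
time: 20.35
tool_pos: [0.401, 0.2103, 0.2884]
eef_rot: [[-0.119, 0.993, 0.008], [0.993, 0.119, -0.003], [-0.004, 0.008, -1.0]]
ft_force: [-0.5, -0.8, 0.1]
gripper_width: 0.0871
```

```bash
python3 - <<'E'
from go import *
for n in ("scene","top"):
    d=r.read_camera(n); np.savez(n+"f.npz",**d); a=d["img"][:,:,::-1]
    cv2.imwrite(f"pics/{n}f.png", cv2.resize(a[150:300,200:400],None,fx=4,fy=4,interpolation=cv2.INTER_CUBIC))
print(obs()[2]["time"])
E
```

```text
20.45
```

View pics/scenef.png

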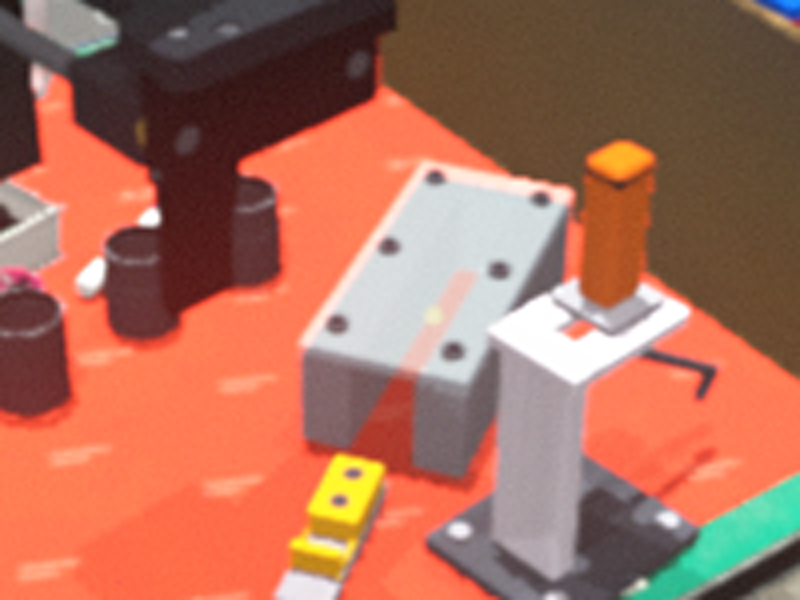

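View pics/topf.png

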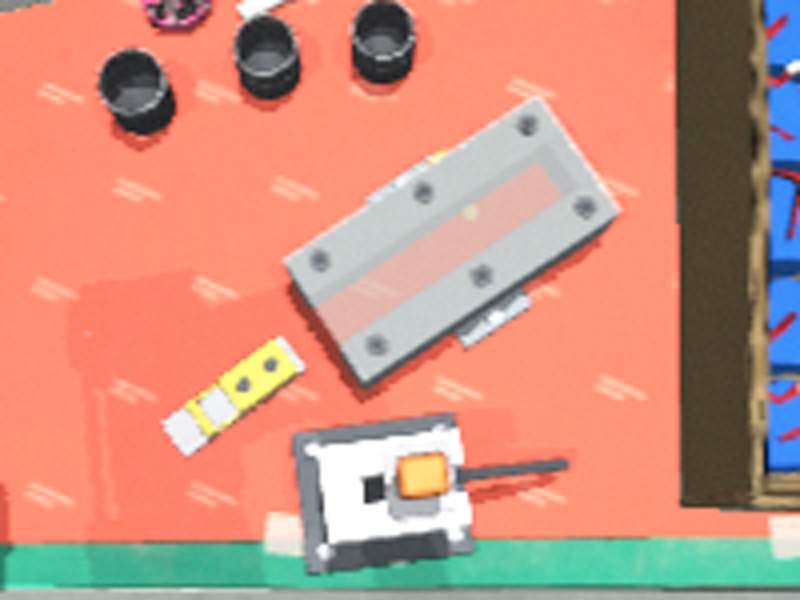

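```bash
python3 - <<'E'
from go import *
d=load("topf");p=cloud(d);z=p[...,2]
g=(p-G)@dx*1e3
hsv=cv2.cvtColor(d["img"],cv2.COLOR_RGB2HSV)
near=(abs(p[...,0]-.433)<.04)&(abs(p[...,1]+.045)<.04)
for nm,m,h in (("collar",near&(z>.129)&(z<.137),.131),("handle",near&(z>.192)&(z<.21),.201)):
    w=ray(d,np.argwhere(m)[:,::-1],h)[:,:2]*1e3
    print(nm,m.sum(),cv2.minAreaRect(w.astype(np.float32)),np.median(z[m]))
gy=(p-G)@dy*1e3
m=(g<-8)&(g>-140)&(abs(gy)<25)&(z>.004); print("key x",g[m].min(),g[m].max(),"z pct",np.percentile(z[m],[5,50,95]))
E
```

```text
collar 151 ((433.77178955078125, -38.948753356933594), (35.40927505493164, 46.701847076416016), 6.810969829559326) 0.13144069404066316
handle 138 ((433.9933166503906, -44.521080017089844), (22.663190841674805, 20.51393699645996), 89.73041534423828) 0.20040572999290668
key x -111.81183628257482 -22.27047138959961 z pct [0.0058 0.0154 0.0243]
```

Pick seated as before (handle within ~1.5 mm, collar level at 131 mm); key lies at guide x −112 to −22 mm.

```bash
python3 -c "
from workcell import r
r.sign_off()"
```

```text
the job is handed in; nothing more can be done
```

The key is out of the guide and the pick is back in its stand. I handed the job in at about 20.5 s of the 67 s allowed.

**What I did:** I took the pick from its stand, leaned and turned it in line with the slot, and passed the hook over the saddle wall under the cover. I lowered the toe into the pocket and dragged the key out with the pick alone. The highest force I read along the slot was about 4 N, while the key was passing the spring pad. Then I hung the pick back up, let go and moved the arm clear.

**Last checks (camera images):**
- **Key:** it lies flat on the mat, from 22 to 112 mm in front of the slot's mouth.
- **Pick:** the collar is at 131 mm on the prongs and the handle is within about 1.5 mm of where it started. The collar's outline measured 35 x 47 mm instead of 36 x 36. I took that as stray pixels from nearby parts of the stand, because the handle position and the image both agree with a normal seat.
- **Torch heads:** they look unmoved in the top view; I did not measure their positions.

**Disagreement:** the camera put the pick about 2 to 3 mm further sideways than the arm's own readings did. I offset the path for this before entering the slot, and no side force above 1 N showed in the slot readings.

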